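# Set the odd option switch with the stylus

### The job

On the grey console one of the four option rockers is set the opposite way to the other three. Take the collared stylus out of its stand and, with its tip, press down the raised far end of that rocker until it is fully over like its neighbours, leaving the other three as they are and keeping the fingers off the rockers. Then put the stylus back in its stand, tip down, with its collar resting on the rim, and let go.

Things in the scene. Friction and masses are not known exactly. Their poses are not given: they have to be found in the camera images.
- stylus_grip (a point): Centre of the stylus's handle, half-way up it; z points up along the stylus. The stylus hangs upright in the stand: black round handle 16 mm in diameter and 45 mm tall; under it a round steel collar 40 mm in diameter and 8 mm thick (its top is 22.5 mm below this point, its underside 30.5 mm below); under that a steel shank 8 mm in diameter, 60 mm long, with a rounded tip. About 70 g, 113 mm long in all.
- stylus_tip (a point): The lower end of the stylus's shank, 90.5 mm below the centre of the handle; hidden in the stand at the start.
- stand_mouth (a point): Centre of the stand's mouth at rim height, 76 mm above the bench; z up. The stand is fixed to the bench: an upright aluminium tube 52 mm in diameter on a dark round foot 80 mm in diameter and 10 mm high; its hole is 22 mm wide and 63 mm deep, so the shank has 7 mm of room all round and the collar rests on the rim.
- console: Fixed grey console, origin under its centre; x away from the robot, y along the row of rockers. 110 mm deep (x), 176 mm wide (y), dark top 44 mm above the bench. On top, four equal light grey rockers in a row, 34 mm between centres, each 20 mm wide (y) and 43 mm long (x), axle across its middle along y, a small dark pip on its far end.
- wrong_pad (a point): Point to press: centre of the top face of the far pad of the rocker that is set the wrong way, about 13 mm beyond its axle. x points along the rocker away from the robot, y along the row, z out of the pad, which slopes. It starts about 14 mm above the console's top and sinks about 7 mm straight down when the rocker goes over.
- wrong_rocker (a joint): Tilt of the rocker that is set the wrong way, rad: stops at -0.30 (near end, towards the robot, fully down; far end raised) and +0.30 (far end fully down). Starts at about -0.27. It moves stiffly (about 3.5 N at wrong_pad) and stays where it is left.
- rocker_a (a joint): Tilt in rad of a rocker like wrong_rocker, already set right: starts at about +0.27 rad (far end down), same sign and stops as wrong_rocker
- rocker_b (a joint): Tilt in rad of a rocker like wrong_rocker, already set right: starts at about +0.27 rad (far end down), same sign and stops as wrong_rocker
- rocker_c (a joint): Tilt in rad of a rocker like wrong_rocker, already set right: starts at about +0.27 rad (far end down), same sign and stops as wrong_rocker
There are look-alikes about, which are no part of the job. What is meant by the part that bears stylus_grip is not purple, and is the larger of those in its own colour. Leave any brown or turquoise look-alike of the part that bears stand_mouth alone.

How it is judged (in metres and radians):
On the way:
1. the wrongly set rocker is pressed over with the stylus's tip on its far end (value of joint wrong_rocker above 0.15 rad and distance between stylus_tip and wrong_pad below 0.025 m).
At the end, for the whole second after the job is handed in: All four rockers have their far end down (each past +0.15 rad of 0.30), and the stylus stands at rest in its stand, tip down, upright within 10 degrees, centred within 15 mm, collar on the rim (handle centre 20 to 40 mm above the mouth) (value of joint each of wrong_rocker, rocker_a, rocker_b, rocker_c above 0.15 rad and horizontal distance between stylus_grip and stand_mouth below 0.015 m and z of stylus_grip in the frame of stand_mouth between 0.02 and 0.04 m and angle between stylus_grip's own z axis and vertical below 0.17 rad and linear speed of stylus below 0.02 m/s); the robot touches nothing.
It fails at once if one of the other three rockers is pushed back (below +0.10 rad) (value of joint any of rocker_a, rocker_b, rocker_c below 0.1 rad).
It fails at once if the fingers press on a rocker (more than 1 N) (contact force between the fingers and wrong_rocker above 1 N or contact force between the fingers and rocker_a above 1 N or contact force between the fingers and rocker_b above 1 N or contact force between the fingers and rocker_c above 1 N).
It also fails if it takes over 48 s, if anything falls off the work surface, if the arm or the gripper's body presses on something with over 40 N, if the wrist force passes 120 N, or if a joint passes its speed limit or range.

### The arm

A 6-joint arm with a two-finger parallel gripper is mounted at the origin on a cart in front of the work surface, level with it; the furniture and walls round the work are solid. World frame = base frame: x ahead of the robot, y to its left, z up, the work surface at z = 0. Lengths are in m, angles in degrees, forces in N, time in s.
With the tool pointing down it reaches from about 0.35 to 0.775 m from the base axis. Payload 7.3 kg.
Tool frame: the origin (TCP) lies midway between the tips of the shut fingers; the grasp point (between the pads) lies 19 mm behind it (ctrl.grip_point_offset is the z of the grasp point in the tool frame, in m); z points along the fingers, y is the line along which they close (so a half turn about z gives the same grasp; the last joint's range is limited). The gripper opens to 92 mm and grips with 3 to 60 N. Pads are 19 mm wide; open, the fingers measure 130 mm over their backs; the gripper's body (75 mm by 190 mm) begins 47 mm behind the grasp point.
Start: joints at [59.301, 19.595, 87.324, -0, 73.075, -8.365], TCP at [0.199, 0.486, 0.227] pointing down, gripper open.
Joint ranges: [-145.02, 145.02], [-44.19, 115.74], [2.07, 154.8], [-57.11, 237.11], [16.16, 152.29], [-177.93, 177.93]. Speed limits (degrees/s): [147.25, 147.25, 180, 180, 180, 180].

### API

Orientations are given as [roll, pitch, yaw] about the fixed x, y, z axes, in that order (R = Rz(yaw) Ry(pitch) Rx(roll)).
In Python, from plant import ctrl gives the robot as it stands.
- The arm moves only by the tool apply_moves, never from a script. Its argument "increments" is a list of rows, each a list of 3 entries, a list of its own where there are three numbers: the shift along the tool's x, y, z in mm, then the turn, a rotation vector about the tool's x, y, z in rad, then the finger opening in mm, from 0 to 91.8. A call has 1 to 20 rows; each row shifts and turns the commanded pose from where the row before left it, along the tool's axes as they then stand; what a row does not reach is not made up. A row lasts 1/8 s, in which the tool goes at most 62.5 mm and 10.7 degrees, less where a joint would pass 70% of its speed; a pose out of reach is approached as far as the arm can. A call is refused whole if a number of a shift passes 62.5 or a number of a turn 0.188, either way. A call with a gripper value outside its range is refused whole. The fingers move at their own pace and stop on an object; "squeeze" is the grip in N (left out, the last holds). Time passes only in rows, so rows that do not move let the fingers close. It gives the time, the measured TCP pose, the force, the opening and the grip force at its end, in the units of the state.
- ctrl.get_obs(): the state, without advancing time (a new reading comes with each control period).
- ctrl.get_image(name): name is "scene" or "side" or "wrist"; returns (picture, depth): 420x560x3 uint8, blue, green, red; 420x560 float32, m along the optical axis (not along the pixel's ray), 0 where there is no reading.
- ctrl.calibration(name): a dict with "K" (3x3 intrinsics, pixels), "R" (3x3) and "t" (3): a world point X has camera coordinates R X + t; the wrist camera has in their place "hand_eye" (4x4, takes a point from camera to tool coordinates, whose origin is the TCP and whose axes are the flange's). Camera axes: x right, y down, z forward; pixel columns grow to the right and rows downward; lengths in m; the calibration is good to about 2 mm. A picture is of the moment at which its call begins: read the wrist's pose just before it. calibration takes no time and is no camera call.
- ctrl.sign_off(): hands the job in; it is judged then, once.
The state is a dict: "time_s": time; "q": joint angles; "qd": joint speeds; "joint_efforts": joint torques, N m; "eef_pos": TCP position; "tcp_rot": TCP orientation; "wrist_force": force on the tool from outside, world axes, zero at the start; "torque": the same for the moment, N m; "width": finger opening in m; "grip_force": force on a finger pad.
Only numpy, scipy, OpenCV 4.12 (cv2) and the standard library are available. Lean on these libraries where they do the work, as an engineer would, in place of code of your own. Each camera call takes 0.05 s, during which the arm holds its last target. There are 200 camera calls.

## Working session

There is one attempt and no reset: what is moved stays moved. The work goes in short steps, Python scripts to look and compute and a tool call to move; the robot and the scene stay as the last step left them, time stands still between calls to the robot, and variables do not carry over. Pictures are saved under pics/ and viewed, at most 10 in all, crops included, and the job is handed in when it is done.

Besides the shell and the picture viewer there is one more tool, called after ">>>" by a JSON object that holds its "method" and its "body". apply_moves: Moves the arm, as the interface text tells. Its arguments: {"type":"object","properties":{"increments":{"type":"array","items":{"type":"array"}},"squeeze":{"type":"number"}},"required":["increments"]}

```bash
mkdir -p pics && ls && cat > h.py <<'E'
import numpy as np, cv2
from plant import ctrl
from scipy.spatial.transform import Rotation as Ro
def cloud(name):
    o=ctrl.get_obs(); im,d=ctrl.get_image(name); c=ctrl.calibration(name); K=np.array(c['K'])
    v,u=np.mgrid[:420,:560]; P=np.stack([(u-K[0,2])/K[0,0]*d,(v-K[1,2])/K[1,1]*d,d],-1)
    if 'R' in c: X=(P-np.array(c['t']).ravel())@np.array(c['R'])
    else:
        H=np.array(c['hand_eye']); T=P@H[:3,:3].T+H[:3,3]
        X=T@Ro.from_euler('xyz',o['tcp_rot'],degrees=True).as_matrix().T+np.array(o['eef_pos'])
    X[d==0]=np.nan
    return im,X
E
python3 - <<'E'
from h import *
print(ctrl.get_obs(), ctrl.grip_point_offset)
for n in ['scene','side']:
    im,X=cloud(n); cv2.imwrite(f'pics/{n}0.png',im); np.savez(f'{n}0.npz',im=im,X=X)
E
```

```text
pics
{'time_s': 0.0, 'q': array([ 5.93019362e+01,  1.96368353e+01,  8.73763947e+01,  2.54780913e-04,
        7.30752205e+01, -8.36250098e+00]), 'qd': array([0.00287742, 0.16381505, 0.03941674, 0.09526868, 0.04186193,
       0.05642351]), 'joint_efforts': array([ 1.31498462e-03, -4.31244099e+01, -2.44220674e+01,  7.19234138e-02,
        5.59836463e-02, -1.52170383e-04]), 'eef_pos': array([0.19926313, 0.48527897, 0.22604645]), 'tcp_rot': array([-1.79912525e+02, -1.31048970e-02,  1.57664353e+02]), 'wrist_force': array([-0.47253231,  0.52726073,  0.7401364 ]), 'torque': array([-0.02355751,  0.02347831,  0.0364052 ]), 'grip_force': 0.0, 'width': 0.09195333593903997} -0.0188
```

View pics/scene0.png

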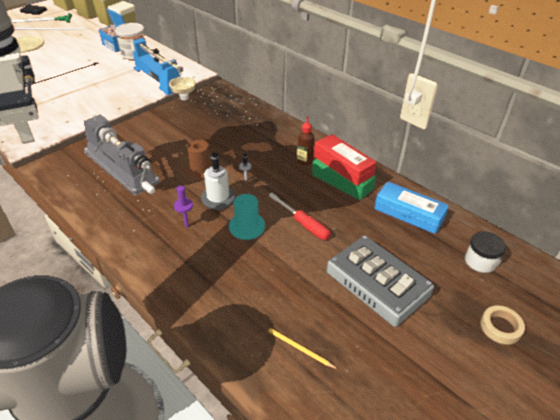

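View pics/side0.png

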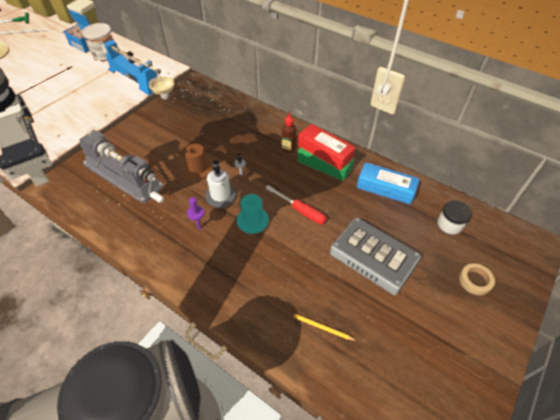

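In the scene picture, the stylus candidates are a larger black one in the aluminium stand (215,165), a small black one (244,160) and a purple one (182,198). The stands are aluminium (217,187), brown (199,155) and turquoise (246,215). I choose the large black stylus in the aluminium stand. Next I measure it and check with a close crop.

```bash
python3 - <<'E'
from h import *
a=[]
for n in ['scene','side']:
    z=np.load(n+'0.npz'); im,X=z['im'],z['X']
    c=(slice(140,220),slice(170,270)) if n=='scene' else (slice(145,220),slice(175,275))
    k=(slice(235,325),slice(320,440)) if n=='scene' else (slice(215,295),slice(325,425))
    a+= [cv2.resize(im[c],(400,300),interpolation=cv2.INTER_CUBIC),cv2.resize(im[k],(400,300),interpolation=cv2.INTER_CUBIC)]
    bx=X[150:205,195:235].reshape(-1,3) if n=='scene' else X[155:205,200:236].reshape(-1,3)
    bx=bx[~np.isnan(bx[:,0])]
    m=np.median(bx[bx[:,2]>.04],0); print(n,'stand med',m.round(4))
    for lo,hi in [(0.03,.07),(.07,.088),(.088,.14)]:
        s=bx[(bx[:,2]>lo)&(bx[:,2]<hi)]; s=s[np.hypot(*(s[:,:2]-m[:2]).T)<.05]; 
        print(lo,hi,len(s),s.min(0).round(4),s.max(0).round(4),s.mean(0).round(4))
    p=X[k].reshape(-1,3); p=p[(p[:,2]>.035)&(p[:,2]<.08)]
    r=cv2.minAreaRect((p[p[:,2]<.048][:,:2]*1000).astype(np.float32)); print('console rect mm',r)
    print('zmax',p[:,2].max())
cv2.imwrite('pics/c1.png',np.vstack([np.hstack(a[:2]),np.hstack(a[2:])]))
E
```

```text
scene stand med [0.4841 0.2667 0.0715]
0.03 0.07 303 [0.4605 0.2449 0.0301] [0.5049 0.2863 0.0699] [0.4754 0.257  0.0504]
0.07 0.088 259 [0.4608 0.2465 0.0703] [0.5127 0.2991 0.087 ] [0.4816 0.2656 0.0782]
0.088 0.14 125 [0.4777 0.2619 0.0881] [0.494  0.2773 0.1294] [0.4847 0.2682 0.1111]
console rect mm ((544.4030151367188, -145.6708984375), (172.05010986328125, 109.53662109375), 86.82595825195312)
zmax 0.061426451891742374
side stand med [0.4801 0.2655 0.0737]
0.03 0.07 213 [0.459  0.2462 0.0301] [0.5041 0.2923 0.0697] [0.4727 0.2584 0.0507]
0.07 0.088 225 [0.4591 0.2478 0.0706] [0.5118 0.2973 0.0875] [0.48   0.267  0.0784]
0.088 0.14 94 [0.4771 0.2631 0.0891] [0.4929 0.279  0.1292] [0.4832 0.2687 0.1128]
console rect mm ((543.4539794921875, -144.51715087890625), (175.013427734375, 108.69132232666016), 86.68883514404297)
zmax 0.060740130040011595
```

View pics/c1.png

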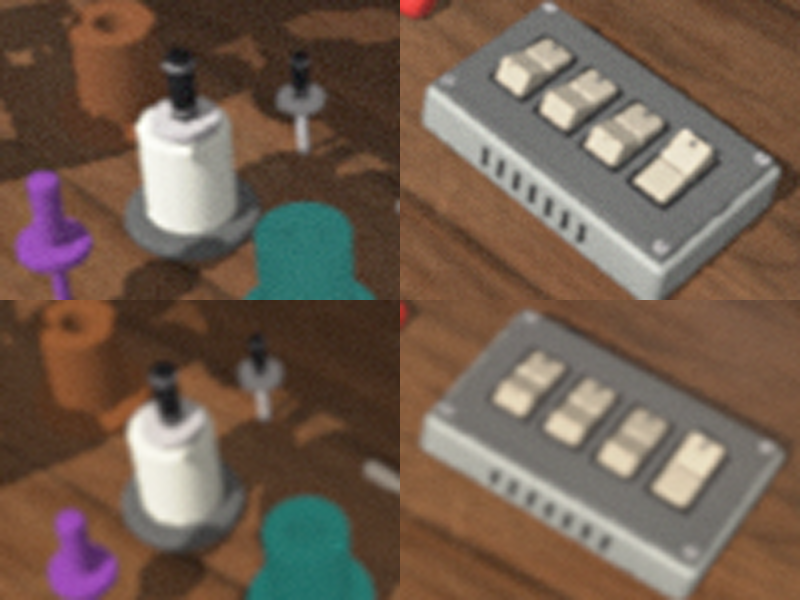

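The crops confirm the large black-handled stylus with its collar on the aluminium tube (scene ~(215,165)). The lone small black one and the purple one are decoys. The rightmost rocker (scene ~(401,285), lowest y) is the one set the wrong way. Next I check nearby heights, the pad position and the IK yaw.

```bash
python3 - <<'E'
from h import *
z=np.load('scene0.npz'); X=z['X']; z2=np.load('side0.npz'); Y=z2['X']
P=np.vstack([X.reshape(-1,3),Y.reshape(-1,3)]); P=P[~np.isnan(P[:,0])]
P=P[(P[:,2]>.02)&(P[:,2]<.4)&(P[:,0]>.25)&(P[:,0]<.75)&(abs(P[:,1])<.6)]
# coarse height map 40 mm
H={}
for p in P:
    k=(int(p[0]//.04),int(p[1]//.04)); H[k]=max(H.get(k,0),p[2])
print('rows x from .24; cols y from .56 down to -.28')
for i in range(6,18): print('%.2f'%(i*.04),' '.join('%3d'%(1000*H.get((i,j),0)) for j in range(14,-8,-1)))
th=np.radians(-3.3);c=np.array([.544,-.145])
for n,W in (('scene',X),('side',Y)):
    q=W.reshape(-1,3); q=q[~np.isnan(q[:,0])]
    L=(q[:,:2]-c)@np.array([[np.cos(th),-np.sin(th)],[np.sin(th),np.cos(th)]])
    for y0 in (51,17,-17,-51):
        s=(abs(L[:,1]*1000-y0)<14)&(abs(L[:,0])<.03)&(q[:,2]>.0475)&(q[:,2]<.08)
        l=L[s]*1000; print(n,y0,s.sum(),l.min(0).round(),l.max(0).round(), 'z prof',[(b,round(1000*float(np.median(q[s][(l[:,0]>b)&(l[:,0]<b+6)][:,2])),1)) for b in range(-21,21,6)])
s=P[np.hypot(P[:,0]-.4855,P[:,1]-.27)<.012]; s=s[(s[:,2]>.095)]
print('handle',(s[:,:2].min(0)+s[:,:2].max(0))/2, np.ptp(s[:,:2],axis=0), s[:,2].max())
E
```

```text
rows x from .24; cols y from .56 down to -.28
0.24 333 334 312   0   0   0   0   0   0   0   0   0   0   0   0   0   0   0   0   0   0   0
0.28   0   0   0   0   0   0   0   0   0   0   0   0   0   0   0   0   0   0   0   0   0   0
0.32  70  32  34  87  37  45  43   0  67  62   0   0   0   0   0   0   0   0   0   0   0   0
0.36 102  92 100 101  97  87  48   0 113  76   0   0   0   0   0   0   0   0   0   0   0   0
0.40  98  71  94  95  92   0   0   0   0   0   0   0   0   0   0   0   0   0   0   0   0   0
0.44   0   0   0   0   0   0   0  84 128   0  77  78   0   0   0   0   0   0   0   0   0   0
0.48   0   0   0   0  77  76  67  84 129   0  76  77   0   0   0   0  47  46  46  47  47   0
0.52   0   0   0   0  76  78  76   0   0   0   0   0  24  26  28   0  46  61  60  60  61   0
0.56   0   0   0   0   0   0   0  78  79   0  20   0  30  30  30   0  46  51  51  59  59   0
0.60   0   0   0   0   0   0   0   0   0   0   0   0   0   0   0   0  41  40   0   0   0   0
0.64   0   0   0   0   0   0   0   0   0   0   0   0   0   0   0   0   0   0   0   0   0   0
0.68   0   0   0   0   0   0   
[... 456 characters left out ...]
4 [-21. -61.] [ 23. -39.] z prof [(-21, 48.4), (-15, 49.2), (-9, 49.8), (-3, 50.5), (3, 53.5), (9, 54.5), (15, 57.4)]
side 51 119 [-22.  41.] [20. 62.] z prof [(-21, 53.7), (-15, 56.5), (-9, 54.5), (-3, 51.5), (3, 49.6), (9, 48.7), (15, 48.4)]
side 17 131 [-22.   8.] [23. 27.] z prof [(-21, 53.3), (-15, 55.8), (-9, 54.6), (-3, 51.9), (3, 50.4), (9, 49.0), (15, 48.6)]
side -17 142 [-22. -30.] [23. -6.] z prof [(-21, 52.8), (-15, 55.4), (-9, 54.1), (-3, 51.2), (3, 50.1), (9, 49.1), (15, 48.4)]
side -51 147 [-25. -62.] [ 20. -40.] z prof [(-21, 48.2), (-15, 48.6), (-9, 49.6), (-3, 50.5), (3, 52.8), (9, 54.8), (15, 56.9)]
handle [0.48554812 0.27044118] [0.01694389 0.01715247] 0.12936495716365412
```

>>> {"method": "apply_moves", "body": {"increments": [[[-24.8, -6.5, 0], [0, 0, 0], 50], [[-24.8, -6.5, 0], [0, 0, 0], 50], [[-24.8, -6.5, 0], [0, 0, 0], 50], [[-24.8, -6.5, 0], [0, 0, 0], 50], [[-24.8, -6.5, 0], [0, 0, 0], 50], [[-24.8, -6.5, 0], [0, 0, 0], 50], [[-24.8, -6.5, 0], [0, 0, 0], 50], [[-24.8, -6.5, 0], [0, 0, 0], 50], [[-24.8, -6.5, 0], [0, 0, 0], 50], [[-24.8, -6.5, 0], [0, 0, 0], 50], [[-24.8, -6.5, 0], [0, 0, 0], 50], [[-24.8, -6.5, 0], [0, 0, 0], 50], [[-24.8, -6.5, 0], [0, 0, 0], 50], [[-24.8, -6.5, 0], [0, 0, 0], 50], [[0, 0, 0], [0, 0, 0], 50], [[0, 0, 0], [0, 0, 0], 50]]}}

```text
time_s: 2.1
eef_pos: [0.4854, 0.2698, 0.2264]
tcp_rot: [-180.0, -0.1, 157.7]
wrist_force: [0.3, -0.0, 1.2]
width: 0.0499
grip_force: 0.0
```

```bash
python3 - <<'E'
from h import *
o=ctrl.get_obs(); print(o['eef_pos'],o['tcp_rot'],o['width'],o['time_s'])
im,X=cloud('wrist'); cv2.imwrite('pics/w1.png',im)
P=X.reshape(-1,3); P=P[~np.isnan(P[:,0])]
s=P[np.hypot(P[:,0]-.4855,P[:,1]-.27)<.05]
for lo,hi in [(.069,.08),(.08,.09),(.115,.14)]:
    t=s[(s[:,2]>lo)&(s[:,2]<hi)]
    if len(t)>4: print(lo,len(t),'bbox c',((t.min(0)+t.max(0))/2).round(4),np.ptp(t,axis=0).round(4),cv2.minEnclosingCircle((t[:,:2]*1000).astype(np.float32)),np.median(t[:,2]))
E
```

```text
[0.48539243 0.26980407 0.22643361] [-1.79981110e+02 -5.62227986e-02  1.57662175e+02] 0.04989917158360611 2.1
0.069 722 bbox c [0.4874 0.2743 0.0745] [0.0518 0.051  0.0107] ((487.414794921875, 273.86614990234375), 26.08578109741211) 0.07616557547066558
0.08 782 bbox c [0.4876 0.2729 0.085 ] [0.0393 0.0395 0.0091] ((487.5887451171875, 272.7607727050781), 19.916879653930664) 0.08424957852057709
0.115 297 bbox c [0.4872 0.2726 0.1232] [0.0156 0.0162 0.0161] ((487.8070983886719, 272.67559814453125), 8.38477897644043) 0.12893139969639505
```

View pics/w1.png

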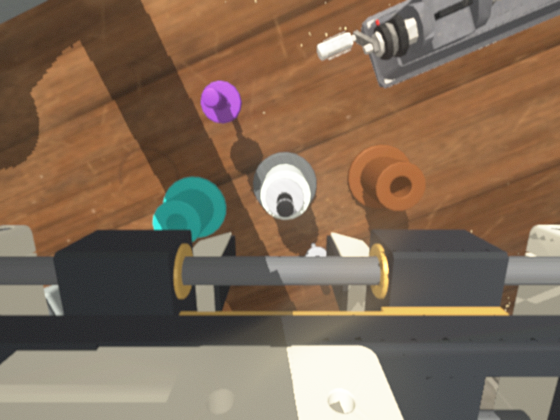

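The wrist view shows the black handle at (285,205) over the aluminium stand, with turquoise, brown and purple well clear. The heights (76, 84, 129 mm) and diameters (52, 39.5, 16 mm) match the description. I descend and grip.

>>> {"method": "apply_moves", "body": {"increments": [[[-0.5, 2.4, 12], [0, 0, 0], 50], [[0, 0, 14], [0, 0, 0], 50], [[0, 0, 14], [0, 0, 0], 50], [[0, 0, 14], [0, 0, 0], 50], [[0, 0, 14], [0, 0, 0], 50], [[0, 0, 14], [0, 0, 0], 50], [[0, 0, 14], [0, 0, 0], 50], [[0, 0, 14], [0, 0, 0], 50], [[0, 0, 14], [0, 0, 0], 50], [[0, 0, 8], [0, 0, 0], 50], [[0, 0, 5], [0, 0, 0], 50], [[0, 0, 0], [0, 0, 0], 50], [[0, 0, 0], [0, 0, 0], 10], [[0, 0, 0], [0, 0, 0], 10], [[0, 0, 0], [0, 0, 0], 10], [[0, 0, 0], [0, 0, 0], 10], [[0, 0, 0], [0, 0, 0], 10], [[0, 0, 0], [0, 0, 0], 10]], "squeeze": 40}}

```text
time_s: 4.4
eef_pos: [0.4875, 0.2716, 0.0899]
tcp_rot: [180.0, 0.0, 157.7]
wrist_force: [-0.7, -0.5, 1.7]
width: 0.0153
grip_force: 40.0
```

>>> {"method": "apply_moves", "body": {"increments": [[[0, 0, -8], [0, 0, 0], 10], [[0, 0, -12], [0, 0, 0], 10], [[0, 0, -14], [0, 0, 0], 10], [[0, 0, -14], [0, 0, 0], 10], [[0, 0, -14], [0, 0, 0], 10], [[0, 0, -14], [0, 0, 0], 10], [[0, 0, -14], [0, 0, 0], 10], [[0, 0, -10], [0, 0, 0], 10], [[0, 0, 0], [0, 0, 0], 10]]}}

```text
time_s: 5.52
eef_pos: [0.4878, 0.2717, 0.1906]
tcp_rot: [179.9, 0.1, 157.7]
wrist_force: [-0.5, 0.1, -1.1]
width: 0.0156
grip_force: 40.0
```

>>> {"method": "apply_moves", "body": {"increments": [[[-7, -12, 0], [0, 0, 0], 10], [[-12, -20.4, 0], [0, 0, 0], 10], [[-12.5, -21.3, 0], [0, 0, 0], 10], [[-12.5, -21.3, 0], [0, 0, 0], 10], [[-12.5, -21.3, 0], [0, 0, 0], 10], [[-12.5, -21.3, 0], [0, 0, 0], 10], [[-12.5, -21.3, 0], [0, 0, 0], 10], [[-12.5, -21.3, 0], [0, 0, 0], 10], [[-12.5, -21.3, 0], [0, 0, 0], 10], [[-12.5, -21.3, 0], [0, 0, 0], 10], [[-12.5, -21.3, 0], [0, 0, 0], 10], [[-12.5, -21.3, 0], [0, 0, 0], 10], [[-12.5, -21.3, 0], [0, 0, 0], 10], [[-12.5, -21.3, 0], [0, 0, 0], 10], [[-12.5, -21.3, 0], [0, 0, 0], 10], [[-12.5, -21.3, 0], [0, 0, 0], 10], [[-12.5, -21.3, 0], [0, 0, 0], 10], [[-12.5, -21.3, 0], [0, 0, 0], 10], [[-12.5, -21.3, 0], [0, 0, 0], 10], [[-8, -13.4, 0], [0, 0, 0], 10]]}}

```text
time_s: 8.02
eef_pos: [0.5537, -0.1984, 0.1893]
tcp_rot: [180.0, -0.0, 157.6]
wrist_force: [-0.2, 0.2, 0.2]
width: 0.0152
grip_force: 40.0
```

```bash
python3 - <<'E'
from h import *
o=ctrl.get_obs(); print(o['eef_pos'],o['tcp_rot'],o['width'],o['wrist_force'],o['time_s'])
a=[]
for n in ['scene','side','wrist']:
    im,X=cloud(n); np.savez(n+'2.npz',im=im,X=X); a.append(im)
    P=X.reshape(-1,3); P=P[~np.isnan(P[:,0])]
    s=P[(np.hypot(P[:,0]-.554,P[:,1]+.197)<.04)]
    for lo,hi in [(.08,.1),(.1,.115),(.117,.172)]:
        t=s[(s[:,2]>lo)&(s[:,2]<hi)]
        if len(t)>4: print(n,lo,len(t),'c',((t.min(0)+t.max(0))/2).round(4),np.ptp(t,axis=0).round(4),t.mean(0).round(4),t.min(0)[2])
r=lambda i,b:cv2.resize(i[b],(400,300),interpolation=cv2.INTER_CUBIC)
b=slice(180,330),slice(300,500)
cv2.imwrite('pics/p2.png',np.vstack([np.hstack([r(a[0],b),r(a[1],b)]),np.hstack([r(a[2],slice(None)),r(a[2],(slice(100,300),slice(180,440)))])]))
E
```

```text
[ 0.55368703 -0.19842126  0.18927576] [ 1.79998979e+02 -3.91873498e-02  1.57604224e+02] 0.015217310724225379 [-0.2419839   0.2187373   0.21266448] 8.025
scene 0.117 79 c [ 0.5519 -0.199   0.1388] [0.008  0.0076 0.0417] [ 0.5509 -0.1997  0.1389] 0.11790716872531828
side 0.117 43 c [ 0.5503 -0.2002  0.1368] [0.0053 0.0079 0.0357] [ 0.5499 -0.2005  0.1357] 0.11894914136274605
```

View pics/p2.png

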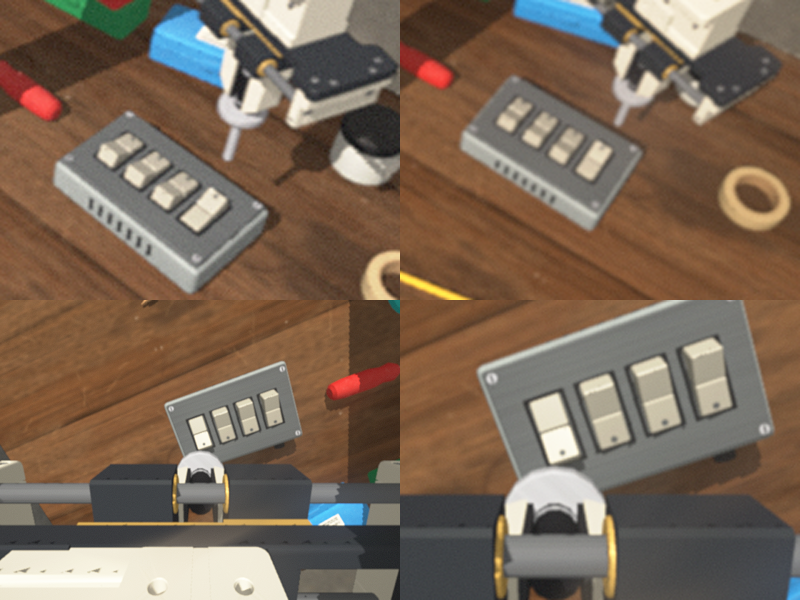

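The stylus is held upright with its tip beyond the wrong rocker, which is leftmost in the wrist view. I use the wrist cloud to check the pad in the robot's frame.

```bash
python3 - <<'E'
from h import *
X=np.load('wrist2.npz')['X']; P=X.reshape(-1,3); P=P[~np.isnan(P[:,0])]
P=P[(P[:,0]>.45)&(P[:,0]<.65)&(P[:,1]<-.03)&(P[:,1]>-.26)]
t=P[(P[:,2]>.038)&(P[:,2]<.07)]
r=cv2.minAreaRect((t[:,:2]*1000).astype(np.float32)); print(r)
th=np.radians(-3.3);c=np.array([.546,-.143])
A=np.array([[np.cos(th),-np.sin(th)],[np.sin(th),np.cos(th)]]); L=(P[:,:2]-c)@A
for y0 in (51,17,-17,-51):
    s=(abs(L[:,1]*1000-y0)<15)&(abs(L[:,0])<.03)&(P[:,2]>.0475)&(P[:,2]<.08)
    l=L[s]*1000; print(y0,s.sum(),l.min(0).round(1),l.max(0).round(1),'mid y',np.median(l[:,1]))
print('pad',c+A@np.array([.013,-.051]))
E
```

```text
((546.4666748046875, -143.56558227539062), (172.75704956054688, 107.20822143554688), 86.78254699707031)
51 1083 [-24.1  36.4] [24.9 63.1] mid y 49.42571129575823
17 1057 [-23.9   2.8] [24.8 29.6] mid y 15.801583921514075
-17 979 [-24.3 -31.1] [25.  -4.3] mid y -17.687543259645313
-51 975 [-24. -65.] [ 25.3 -38.1] mid y -51.47712733856825
pad [ 0.55604268 -0.19466376]
```

>>> {"method": "apply_moves", "body": {"increments": [[[-0.8, 4.2, 5], [0, 0, 0], 10], [[0, 0, 12], [0, 0, 0], 10], [[0, 0, 12], [0, 0, 0], 10], [[0, 0, 12], [0, 0, 0], 10], [[0, 0, 8], [0, 0, 0], 10], [[0, 0, 4], [0, 0, 0], 10], [[0, 0, 2], [0, 0, 0], 10], [[0, 0, 2], [0, 0, 0], 10], [[0, 0, 2], [0, 0, 0], 10], [[0, 0, 2], [0, 0, 0], 10], [[0, 0, 1.5], [0, 0, 0], 10], [[0, 0, 0], [0, 0, 0], 10], [[0, 0, 0], [0, 0, 0], 10]], "squeeze": 50}}

```text
time_s: 9.8
eef_pos: [0.5566, -0.1934, 0.1275]
tcp_rot: [-180.0, 0.0, 157.7]
wrist_force: [1.5, -0.3, 4.2]
width: 0.0153
grip_force: 50.0
```

>>> {"method": "apply_moves", "body": {"increments": [[[0, 0, 1], [0, 0, 0], 10], [[0, 0, 1], [0, 0, 0], 10], [[0, 0, 1], [0, 0, 0], 10], [[0, 0, 0], [0, 0, 0], 10]]}}

```text
time_s: 10.3
eef_pos: [0.5565, -0.1932, 0.1242]
tcp_rot: [180.0, 0.0, 157.7]
wrist_force: [4.4, 0.3, 4.3]
width: 0.0153
grip_force: 50.0
```

```bash
python3 - <<'E'
from h import *
o=ctrl.get_obs(); print(o['eef_pos'],o['wrist_force'])
a=[]
for n in ['scene','side']:
    im,X=cloud(n); a.append(cv2.resize(im[(slice(225,330),slice(310,450))],(400,300),interpolation=cv2.INTER_CUBIC))
    q=X.reshape(-1,3); q=q[~np.isnan(q[:,0])]
    th=np.radians(-3.3);c=np.array([.544,-.145]); L=(q[:,:2]-c)@np.array([[np.cos(th),-np.sin(th)],[np.sin(th),np.cos(th)]])
    for y0 in (51,17,-17,-51):
        s=(abs(L[:,1]*1000-y0)<14)&(abs(L[:,0])<.03)&(q[:,2]>.0475)&(q[:,2]<.08)
        l=L[s]*1000; print(n,y0,[round(1000*float(np.median(q[s][(l[:,0]>b)&(l[:,0]<b+6)][:,2])),1) for b in range(-21,21,6)])
cv2.imwrite('pics/p3.png',np.hstack(a))
E
```

```text
[ 0.55651587 -0.19320418  0.12421413] [4.3559755  0.26096804 4.26513597]
scene 51 [52.5, 56.9, 54.5, 52.4, 50.7, 49.2, 48.8]
scene 17 [53.2, 56.1, 55.0, 51.6, 50.2, 49.3, 49.1]
scene -17 [52.7, 56.8, 54.9, 52.7, 50.2, 49.4, 48.9]
scene -51 [52.6, 55.8, 54.3, 52.2, 50.8, 55.3, 50.8]
side 51 [53.5, 56.6, 53.8, 52.4, 49.7, 48.9, 48.2]
side 17 [53.9, 55.2, 53.7, 51.3, 49.6, 48.9, 49.4]
side -17 [53.2, 56.5, 54.0, 50.9, 50.0, 49.1, 48.5]
side -51 [53.1, 55.0, 53.7, 51.7, 49.6, 55.7, 49.5]
```

View pics/p3.png

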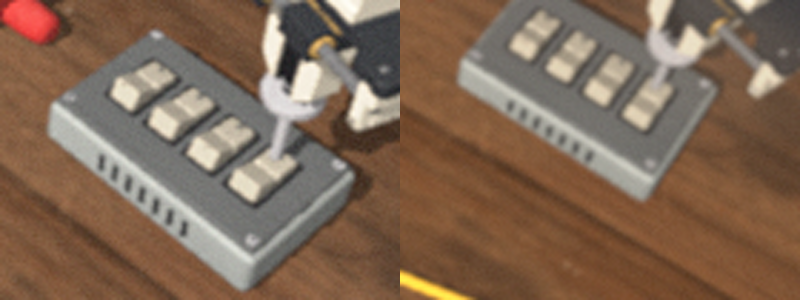

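The picture shows the wrong rocker tipped over like its neighbours (left crop ~(265,170)), with the tip on its far pad. I press a hair more, then retreat along the same way.

>>> {"method": "apply_moves", "body": {"increments": [[[0, 0, 0.7], [0, 0, 0], 10], [[0, 0, 0], [0, 0, 0], 10], [[0, 0, -3], [0, 0, 0], 10], [[0, 0, -8], [0, 0, 0], 10], [[0, 0, -12], [0, 0, 0], 10], [[0, 0, -12], [0, 0, 0], 10], [[0, 0, -12], [0, 0, 0], 10], [[0, 0, -12], [0, 0, 0], 10], [[0, 0, -8], [0, 0, 0], 10], [[0, 0, 0], [0, 0, 0], 10]], "squeeze": 40}}

```text
time_s: 11.65
eef_pos: [0.5566, -0.1933, 0.1913]
tcp_rot: [-180.0, 0.1, 157.7]
wrist_force: [-1.0, -0.4, -0.7]
width: 0.0151
grip_force: 40.0
```

```bash
python3 - <<'E'
from h import *
o=ctrl.get_obs(); T=o['eef_pos'];print(T,o['tcp_rot'],o['wrist_force'])
for n in ['scene','side']:
    im,X=cloud(n)
    q=X.reshape(-1,3); q=q[~np.isnan(q[:,0])]
    th=np.radians(-3.3);c=np.array([.544,-.145]); L=(q[:,:2]-c)@np.array([[np.cos(th),-np.sin(th)],[np.sin(th),np.cos(th)]])
    for y0 in (51,17,-17,-51):
        s=(abs(L[:,1]*1000-y0)<14)&(abs(L[:,0])<.03)&(q[:,2]>.0475)&(q[:,2]<.08)
        l=L[s]*1000; print(n,y0,[round(1000*float(np.median(q[s][(l[:,0]>b)&(l[:,0]<b+6)][:,2])),1) for b in range(-21,21,6)])
    s=q[np.hypot(q[:,0]-T[0],q[:,1]-T[1])<.025]; 
    for b in np.arange(T[2]-.08,T[2]-.01,.01):
        t=s[(s[:,2]>b)&(s[:,2]<b+.01)]
        if len(t)>3: print(n,'z %.3f'%b,len(t),((t.min(0)+t.max(0))/2).round(4)[:2],t.mean(0).round(4))
E
```

```text
[ 0.55658783 -0.1932927   0.19125779] [-1.79997365e+02  7.58701284e-02  1.57670349e+02] [-0.97440353 -0.36887017 -0.69368473]
scene 51 [53.1, 56.8, 54.6, 52.3, 50.3, 49.3, 48.7]
scene 17 [53.2, 57.1, 54.2, 52.7, 49.8, 49.7, 49.5]
scene -17 [53.0, 56.7, 55.3, 52.7, 50.3, 49.8, 48.6]
scene -51 [53.1, 56.8, 54.6, 52.8, 50.2, 49.5, 49.7]
scene z 0.111 4 [ 0.5544 -0.1942] [ 0.5548 -0.1945  0.1194]
scene z 0.121 20 [ 0.5545 -0.1939] [ 0.5538 -0.1944  0.1262]
scene z 0.131 20 [ 0.5539 -0.1935] [ 0.5541 -0.1946  0.1363]
scene z 0.141 21 [ 0.5536 -0.1939] [ 0.5541 -0.1946  0.1466]
scene z 0.151 16 [ 0.5547 -0.1933] [ 0.5541 -0.1942  0.1558]
scene z 0.171 40 [ 0.546  -0.1975] [ 0.5419 -0.1995  0.1789]
side 51 [53.0, 56.2, 53.8, 51.9, 50.2, 49.3, 48.1]
side 17 [54.1, 55.7, 54.1, 51.7, 49.8, 49.3, 48.5]
side -17 [53.8, 56.3, 54.6, 51.6, 49.6, 48.7, 48.2]
side -51 [53.6, 56.4, 53.6, 52.4, 50.1, 48.8, 48.8]
side z 0.111 4 [ 0.5521 -0.1939] [ 0.5522 -0.1942  0.1197]
side z 0.121 12 [ 0.5524 -0.1937] [ 0.5525 -0.1939  0.1265]
side z 0.131 11 [ 0.5525 -0.1938] [ 0.5526 -0.1941  0.1364]
side z 0.141 12 [ 0.5527 -0.1932] [ 0.5524 -0.1934  0.1455]
side z 0.151 7 [ 0.5527 -0.1934] [ 0.5525 -0.1933  0.1532]
side z 0.171 36 [ 0.5437 -0.1929] [ 0.5406 -0.1907  0.1788]
```

All four profiles now match and the shank is still vertical. I carry the stylus back to the stand.

>>> {"method": "apply_moves", "body": {"increments": [[[6, 10, 0], [0, 0, 0], 10], [[12.6, 21.2, 0], [0, 0, 0], 10], [[12.6, 21.2, 0], [0, 0, 0], 10], [[12.6, 21.2, 0], [0, 0, 0], 10], [[12.6, 21.2, 0], [0, 0, 0], 10], [[12.6, 21.2, 0], [0, 0, 0], 10], [[12.6, 21.2, 0], [0, 0, 0], 10], [[12.6, 21.2, 0], [0, 0, 0], 10], [[12.6, 21.2, 0], [0, 0, 0], 10], [[12.6, 21.2, 0], [0, 0, 0], 10], [[12.6, 21.2, 0], [0, 0, 0], 10], [[12.6, 21.2, 0], [0, 0, 0], 10], [[12.6, 21.2, 0], [0, 0, 0], 10], [[12.6, 21.2, 0], [0, 0, 0], 10], [[12.6, 21.2, 0], [0, 0, 0], 10], [[12.6, 21.2, 0], [0, 0, 0], 10], [[12.6, 21.2, 0], [0, 0, 0], 10], [[12.6, 21.2, 0], [0, 0, 0], 10], [[12.6, 21.2, 0], [0, 0, 0], 10], [[8, 12.7, 0], [0, 0, 0], 10]]}}

```text
time_s: 14.25
eef_pos: [0.4856, 0.2742, 0.1904]
tcp_rot: [-180.0, -0.0, 157.8]
wrist_force: [0.8, 0.3, -0.8]
width: 0.0156
grip_force: 40.0
```

>>> {"method": "apply_moves", "body": {"increments": [[[0, 0, 0], [0, 0, 0], 10], [[0, 0, 0], [0, 0, 0], 10]]}}

```text
time_s: 14.5
eef_pos: [0.487, 0.2719, 0.1905]
tcp_rot: [-180.0, 0.0, 157.7]
wrist_force: [-0.3, 0.2, -0.4]
width: 0.015
grip_force: 40.0
```

```bash
python3 - <<'E'
from h import *
T=ctrl.get_obs()['eef_pos'];print(T)
for n in ['scene','side']:
    im,X=cloud(n); q=X.reshape(-1,3); q=q[~np.isnan(q[:,0])]
    s=q[np.hypot(q[:,0]-T[0],q[:,1]-T[1])<.035]
    for lo,hi in [(.03,.08),(.072,.08),(.117,.14),(.14,.17)]:
        t=s[(s[:,2]>lo)&(s[:,2]<hi)]; print(n,lo,len(t),((t.min(0)+t.max(0))/2).round(4)[:2],np.ptp(t,axis=0).round(4)[:2])
E
```

```text
[0.48701385 0.2719046  0.19048262]
scene 0.03 588 [0.4858 0.2717] [0.0515 0.0535]
scene 0.072 210 [0.4866 0.2727] [0.0499 0.0515]
scene 0.117 29 [0.4851 0.2697] [0.0084 0.0082]
scene 0.14 36 [0.4857 0.2691] [0.009  0.0075]
side 0.03 474 [0.485  0.2722] [0.0528 0.0518]
side 0.072 188 [0.4852 0.2724] [0.0523 0.051 ]
side 0.117 22 [0.4844 0.2691] [0.0058 0.0075]
side 0.14 19 [0.4849 0.2701] [0.0081 0.007 ]
```

>>> {"method": "apply_moves", "body": {"increments": [[[0.3, 2, 0], [0, 0, 0], 10], [[0, 0, 8], [0, 0, 0], 10], [[0, 0, 12], [0, 0, 0], 10], [[0, 0, 12], [0, 0, 0], 10], [[0, 0, 12], [0, 0, 0], 10], [[0, 0, 12], [0, 0, 0], 10], [[0, 0, 12], [0, 0, 0], 10], [[0, 0, 12], [0, 0, 0], 10], [[0, 0, 8], [0, 0, 0], 10], [[0, 0, 6], [0, 0, 0], 10], [[0, 0, 4], [0, 0, 0], 10], [[0, 0, 1], [0, 0, 0], 10], [[0, 0, 0], [0, 0, 0], 10], [[0, 0, 0], [0, 0, 0], 10]], "squeeze": 20}}

```text
time_s: 16.35
eef_pos: [0.4879, 0.2743, 0.0918]
tcp_rot: [180.0, 0.0, 157.7]
wrist_force: [-1.4, 0.1, -0.9]
width: 0.0156
grip_force: 20.0
```

>>> {"method": "apply_moves", "body": {"increments": [[[0, 0, 0.7], [0, 0, 0], 10], [[0, 0, 0.7], [0, 0, 0], 10], [[0, 0, 0], [0, 0, 0], 10], [[0, 0, 0], [0, 0, 0], 10]]}}

```text
time_s: 16.85
eef_pos: [0.4877, 0.2743, 0.0901]
tcp_rot: [180.0, -0.0, 157.7]
wrist_force: [-0.6, 0.2, 0.4]
width: 0.0157
grip_force: 20.0
```

>>> {"method": "apply_moves", "body": {"increments": [[[0, 0, 0.4], [0, 0, 0], 10], [[0, 0, 0], [0, 0, 0], 20], [[0, 0, 0], [0, 0, 0], 40], [[0, 0, 0], [0, 0, 0], 50], [[0, 0, 0], [0, 0, 0], 50], [[0, 0, -8], [0, 0, 0], 50], [[0, 0, -14], [0, 0, 0], 50], [[0, 0, -14], [0, 0, 0], 50], [[0, 0, -20], [0, 0, 0], 50], [[0, 0, -20], [0, 0, 0], 50], [[0, 0, -20], [0, 0, 0], 50], [[0, 0, -20], [0, 0, 0], 50], [[0, 0, -20], [0, 0, 0], 50], [[0, 0, 0], [0, 0, 0], 50], [[0, 0, 0], [0, 0, 0], 50]]}}

```text
time_s: 18.73
eef_pos: [0.4873, 0.2741, 0.2254]
tcp_rot: [-180.0, -0.0, 157.7]
wrist_force: [0.1, -0.4, 0.2]
width: 0.0499
grip_force: 0.0
```

```bash
python3 - <<'E'
from h import *
o=ctrl.get_obs(); print(o['eef_pos'],o['wrist_force'],o['width'])
im,X=cloud('wrist'); s0,_=cloud('scene')
P=X.reshape(-1,3); P=P[~np.isnan(P[:,0])]
s=P[np.hypot(P[:,0]-.4875,P[:,1]-.273)<.05]
for lo,hi in [(.069,.08),(.08,.09),(.115,.14)]:
    t=s[(s[:,2]>lo)&(s[:,2]<hi)]
    if len(t)>4: print(lo,len(t),'bbox c',((t.min(0)+t.max(0))/2).round(4),np.ptp(t,axis=0).round(4),np.median(t[:,2]))
cv2.imwrite('pics/end.png',np.hstack([im[:, :400][:300],cv2.resize(s0[120:345,150:450],(400,300))]))
E
```

```text
[0.48733513 0.27413076 0.22540457] [ 0.11033933 -0.38356181  0.20294562] 0.04985992912879814
0.069 730 bbox c [0.4871 0.2743 0.0744] [0.0508 0.0509 0.0107] 0.07612337472249679
0.08 794 bbox c [0.4873 0.2745 0.085 ] [0.0397 0.0393 0.0096] 0.08417907906775407
0.115 302 bbox c [0.4874 0.2744 0.123 ] [0.0164 0.0162 0.016 ] 0.1287504025717069
```

View pics/end.png

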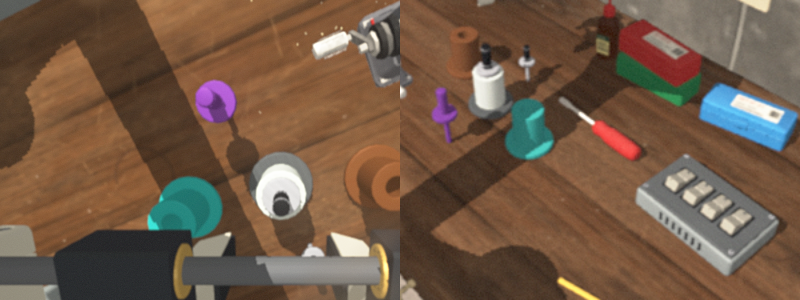

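The stylus stands upright and centred in the aluminium stand (left (281,200)), with its collar on the rim at 84 mm. All four rockers look alike (right ~(710,200)), and the gripper is clear.

```bash
python3 -c "
from plant import ctrl
print(ctrl.sign_off())"
```

```text
the job is handed in; nothing more can be done
None
```

The rightmost rocker, which was set the wrong way, was pressed over with the stylus tip and now matches the other three; the stylus is back in its stand, upright and let go, and the job was handed in after about 19 s of the 48 s allowed (no verdict was shown).

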